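# Slide the bead tray between the jar and the cabinet

### The arm

A 7-joint arm with a two-finger parallel gripper is mounted at the origin on the work surface. World frame = base frame: x ahead of the robot, y to its left, z up, the work surface at z = 0. Lengths are in m, angles in degrees, forces in N, time in s.
With the tool pointing down it reaches from about 0.35 to 0.775 m from the base axis. Payload 3.1 kg.
Tool frame: the origin (TCP) lies on the centre line of the jaws, within the pads' length; the fingertips stand 17 mm ahead of it and the grasp point (between the pads) lies 2 mm behind it (robot.tip_reach is the distance from the TCP to the fingertips, in m); z points along the fingers, y is the line along which they close (so a half turn about z gives the same grasp; the last joint's range is limited). The gripper opens to 85 mm and grips with 20 to 120 N. Pads are 22 mm wide; open, the fingers measure 114 mm over their backs; the gripper's body (76 mm by 85 mm) begins 54 mm behind the grasp point. The pads swing forward as they close: fully open they stand 13 mm farther back than shut.
Start: joints at [-75.269, 17.813, 0.802, 86.603, -0.252, 75.585, -1.558], TCP at [0.162, 0.526, 0.248] pointing down, gripper open.
Joint ranges: [-154.91, 154.91], [-16.99, 109.72], [-72.82, 74.43], [7.12, 147.25], [-82.49, 262.49], [11.32, 116.49], [-174.64, 174.64]. Speed limits (degrees/s): [159.86, 159.86, 180, 180, 180, 180, 180].

### API

Orientations are given as [roll, pitch, yaw] about the fixed x, y, z axes, in that order (R = Rz(yaw) Ry(pitch) Rx(roll)).
In Python, from station import robot, fingers, vision, workorder, recognise gives the robot as it stands. Calls block until the motion is done:
- robot.move_to(position, orientation): joint-space move of the TCP to a pose.
- robot.line_to(position, orientation=None, velocity=0.15, f_stop=None): straight line of the TCP; orientation=None keeps the orientation; velocity is the mean speed in m/s. With f_stop (N) it stops when the force on the tool has changed by that much, and returns True; else False.
- robot.move_j(angles): joint-space move.
- fingers.gripper_to(opening, force=None): opening from 0.0 (shut) to 1.0 (fully open); force is the grip in N (None keeps the last); returns when the fingers have stopped.
- robot.pause(seconds).
- robot.inverse_kinematics(position, orientation): joint angles nearest the present ones, or None.
- vision.grab_frame(name): name is "scene" or "top" or "wrist"; returns the picture (400x640x3 uint8, red, green, blue); there is no depth.
- vision.calibration(name): a dict with "mtx" (3x3 intrinsics, pixels), "k1" (the pictures are not rectified: a ray, as slopes to the right and down, at radius r is drawn at 1 + k1 r^2 times it, then the intrinsics apply), "extrinsics" (4x4, takes a point from world to camera coordinates); the wrist camera has in their place "T_tool_cam" (4x4, takes a point from camera to tool coordinates, whose origin is the TCP and whose axes are the flange's). Camera axes: x right, y up, looking along -z (the intrinsics and any distortion apply to the point x, -y, -z); pixel columns grow to the right and rows downward; lengths in m; the calibration is good to about 2 mm. A picture is of the moment at which its call begins: read the wrist's pose just before it. calibration takes no time and is no camera call.
A pose or a line that the arm cannot do raises robot.PlanningError and nothing moves.
- workorder.close_job(): hands the job in; it is judged then, once.
Trained networks look in the newest picture that a camera, given by its name, has taken for a name from the list of things; names that differ only in an ending like _2 or _b are one class to them, and where a whole thing is asked for, a point or a joint stands for the part that bears it (a point fixed in the world has none). Each returns a list of dicts, best first, with "p" (0 to 1); they miss things now and then, are a little off and sometimes report something else, mostly with a low value. They report only what shows in the picture. A call takes as long as a camera call.
- recognise(label, camera): "rect" ([centre column, centre row, width, height] in pixels, round what is visible of it).
Readings, each from a call of its own:
- robot.current_time_s(): time.
- robot.current_joint_positions(): joint angles.
- robot.current_dq(): joint speeds.
- robot.current_joint_torque(): joint torques, N m.
- robot.current_tool_pos(): TCP position.
- robot.current_eef_rot(): TCP orientation.
- robot.current_contact_force(): force on the tool from outside, world axes, zero at the start.
- robot.current_torque(): the same for the moment, N m.
- robot.current_finger_gap(): opening from 0.0 (shut) to 1.0 (fully open).
- robot.current_gripper_force(): force on a finger pad.
Only numpy, scipy, OpenCV 4.12 (cv2) and the standard library are available. Lean on these libraries where they do the work, as an engineer would, in place of code of your own. Each camera call takes 0.05 s, during which the arm holds its last target. There are 200 camera calls.

### The job

With the fingertips, push the filled orange bead tray lengthwise along the table through the narrow gap between the lidded stoneware jar and the parts cabinet, until the whole tray is out on the other side, still lying in line with the gap, with its leading end touching or within a finger's width (15 mm) of the wooden gauge block that lies across the way there. Only push it: the tray must never be lifted or tipped. Do not shove the gauge block along, and leave the dish, pliers, spool, bottle and mug where they are.

Things in the scene. Friction and masses are not known exactly. Their poses are not given: they have to be found in the camera images.
- tray: hard orange bead tray full of fixed beads, about 0.15 to 0.31 kg, lies flat and slides on the table: 66 mm wide (its x) by 100 mm long (its y), 22 mm high, outer corners rounded with 8 mm radius, outer walls upright and 4 mm thick. Origin at the centre of its underside. It starts on the robot's right of the gap (smaller y), its +y end leading, roughly but not exactly in line with the gap, at most 25 mm to the side of the gap's centre line and 0.25 rad off its direction.
- cabinet: blue plastic parts cabinet with a closed white flip-top lid, 90 by 90 mm, 50 mm high (54 mm at the hinge bar), fixed to the table. Origin at the centre of its underside. It forms one side of the gap with one of its two faces across its own x axis; the push goes along its own +y axis (away from the robot's right, to its left). The jar stands straight beside it along its x axis, on either its +x or its -x side (it varies from start to start).
- jar: lidded stoneware jar, terracotta below and blue lid, upright wall 90 mm in diameter, 58 mm high with its knob, fixed to the table. Origin at the centre of its underside, always 162 mm from the cabinet's origin. The free gap between jar and cabinet is 72 mm; its centre line passes midway between the two origins, perpendicular to the line that joins them.
- gauge_block: wooden bead gauge block, 120 mm (its x) by 30 mm (its y), 25 mm high, 0.12 kg, loose. Origin at the centre of its underside. Lies across the centre line 195 to 215 mm beyond the line that joins jar and cabinet, its -y face (15 mm from its origin) towards the gap.
- dish: greenish glass votive dish, 64 mm across, 42 mm high, loose, some way beyond the gauge block; origin at the centre of its underside
- pliers: steel crimping pliers with red handles lying flat, about 150 mm long, 50 mm wide, 13 mm high, loose, on the far side of the table from the robot; origin about mid-length, at table height
- spool: wire spool (black flanges, copper wire) standing upright, 50 mm across, 34 mm high, loose, to the right of the tray; origin at the centre of its underside
- bead_bottle: small amber glass bottle with white cap, 44 mm across, 70 mm high, loose, left and near the robot; origin at the centre of its underside
- mug: small white mug with a handle, 68 mm across, 62 mm high, loose, far right; origin at the centre of its underside

How it is judged:
By the outcome, as a careful person would: the job done as asked, in the order asked, and still so for the second after the job is handed in, with the robot touching nothing.
It also fails if it takes over 64 s, if anything falls off the work surface, if the arm or the gripper's body presses on something with over 40 N, if the wrist force passes 120 N, or if a joint passes its speed limit or range.

## Working session

There is one attempt and no reset: what is moved stays moved. The work goes in short steps, each a Python script; the robot and the scene stay as the last script left them, time stands still between calls to the robot, and variables do not carry over. Pictures are saved under pics/ and viewed, at most 10 in all, crops included, and the job is handed in when it is done.

```bash
mkdir -p pics; ls; python3 - <<'E'
from station import robot, fingers, vision, workorder, recognise
import cv2
for n in ("top","scene"):
    im=vision.grab_frame(n); cv2.imwrite(f"pics/{n}0.png",im[:,:,::-1])
    c=vision.calibration(n); print(n,c)
    for l in ("tray","cabinet","jar","gauge_block"):
        print(l,[(d['rect'],round(d['p'],2)) for d in recognise(l,n)[:2]])
print(robot.current_time_s(), robot.current_eef_rot())
E
```

```text
pics
top {'mtx': array([[474.42491966,   0.        , 316.08161164],
       [  0.        , 474.42491966, 184.3719374 ],
       [  0.        ,   0.        ,   1.        ]]), 'k1': -0.09653680025011725, 'extrinsics': array([[-0.11673739, -0.99315849, -0.00293185,  0.03671521],
       [ 0.97121696, -0.1147745 ,  0.20872095, -0.51748655],
       [-0.20762948,  0.02151808,  0.97797084, -1.06002712],
       [ 0.        ,  0.        ,  0.        ,  1.        ]])}
tray [([351.1, 198.8, 44.1, 37.3], 0.79)]
cabinet [([278.7, 168.7, 43.4, 47.6], 0.93)]
jar [([289.3, 236.0, 38.6, 37.2], 0.84)]
gauge_block [([202.2, 219.6, 21.2, 54.5], 0.96)]
scene {'mtx': array([[361.59697381,   0.        , 316.28574248],
       [  0.        , 361.59697381, 194.72005511],
       [  0.        ,   0.        ,   1.        ]]), 'k1': -0.05031041533567618, 'extrinsics': array([[ 0.65140165,  0.75873073,  0.00189045, -0.33043757],
       [-0.65585114,  0.56181901,  0.50420103,  0.32542321],
       [ 0.38149072, -0.32967724,  0.86358424, -1.2245129 ],
       [ 0.        ,  0.        ,  0.        ,  1.        ]])}
tray [([281.4, 211.9, 35.0, 38.1], 0.69), ([249.9, 331.9, 37.9, 48.6], 0.65)]
cabinet [([347.7, 194.6, 46.4, 39.7], 0.93)]
jar [([311.0, 162.3, 28.4, 34.3], 0.78)]
gauge_block [([374.5, 142.4, 33.7, 33.9], 0.82), ([281.4, 210.9, 37.1, 40.1], 0.58)]
0.5 [-1.79998207e+02  2.17861479e-03  1.62887513e+02]
```

View top.

```bash
python3 - <<'E'
import cv2
im=cv2.imread("pics/top0.png")[110:310,130:430]
cv2.imwrite("pics/topc.png",cv2.resize(im,(780,520),interpolation=cv2.INTER_CUBIC))
E
```

```text
(no output)
```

View pics/topc.png

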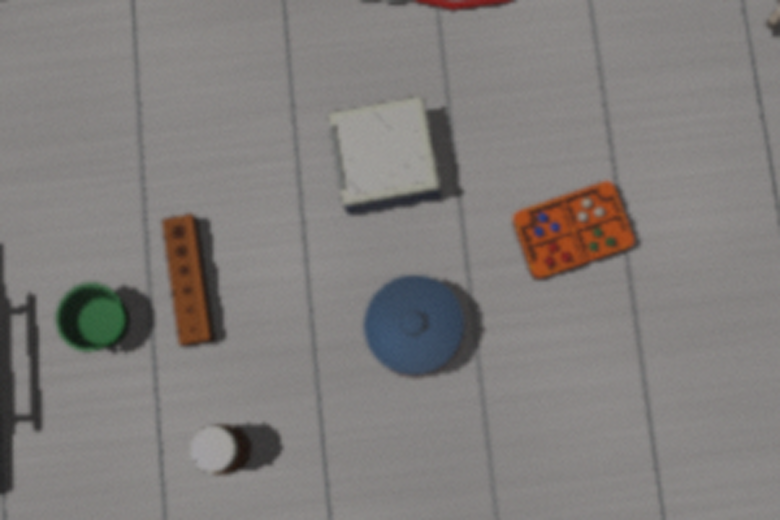

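View pics/top0.png

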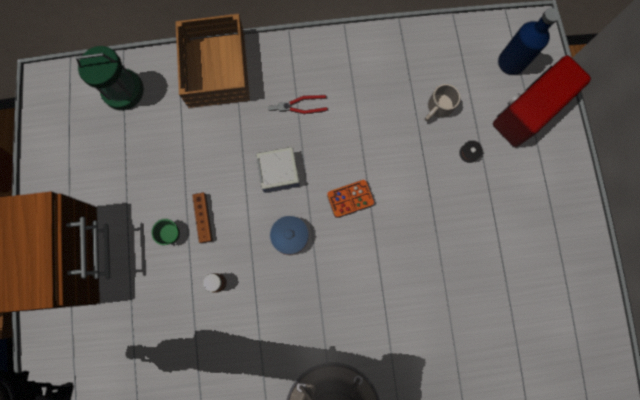

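```bash
cat > h.py <<'E'
from station import robot, fingers, vision, workorder, recognise
import cv2, numpy as np
from scipy.spatial.transform import Rotation as Rn
def cam(name):
    c=vision.calibration(name)
    if name=="wrist":
        T=np.eye(4); T[:3,:3]=Rn.from_euler('xyz',robot.current_eef_rot(),degrees=True).as_matrix(); T[:3,3]=robot.current_tool_pos()
        return c["mtx"],c["k1"],T@c["T_tool_cam"]
    return c["mtx"],c["k1"],np.linalg.inv(c["extrinsics"])
def unproj(uv,z,C):
    K,k1,T=C
    s=cv2.undistortPoints(np.float64(uv).reshape(-1,1,2),K,np.array([k1,0,0,0,0.])).reshape(-1,2)
    d=np.c_[s[:,0],-s[:,1],-np.ones(len(s))]@T[:3,:3].T
    return (T[:3,3]+d*((z-T[2,3])/d[:,2])[:,None])[:,:2]
def proj(P,C):
    K,k1,T=C
    p=(np.atleast_2d(P)-T[:3,3])@T[:3,:3]; q=np.c_[p[:,0],-p[:,1],-p[:,2]]
    return cv2.projectPoints(q,np.zeros(3),np.zeros(3),K,np.array([k1,0,0,0,0.]))[0].reshape(-1,2)
E
python3 - <<'E'
from h import *
C=cam("top")
for n,u,z in (("tray",(351,198.5),.022),("cab",(278.7,168),.052),("jar",(289.3,235),.045),("block",(202.2,219),.025),("dish",(166,232),.03),("bottle",(214,283),.07),("spool",(471,152),.03)):
    print(n,unproj(u,z,C)[0].round(3))
c=vision.calibration("wrist"); print(c, robot.tip_reach, robot.current_tool_pos())
E
```

```text
tray [ 0.481 -0.104]
cab [0.569 0.059]
jar [0.408 0.051]
block [0.472 0.256]
dish [0.45  0.344]
bottle [0.318 0.229]
spool [ 0.56  -0.413]
{'mtx': array([[346.58264768,   0.        , 318.83561331],
       [  0.        , 346.58264768, 201.65475213],
       [  0.        ,   0.        ,   1.        ]]), 'k1': -0.0556624128416269, 'T_tool_cam': array([[ 5.96526945e-04,  9.46655873e-01,  3.22245718e-01,
         8.30244139e-02],
       [ 9.99999728e-01, -4.24829573e-04, -6.03140279e-04,
         8.24381734e-04],
       [-4.34066776e-04,  3.22245990e-01, -9.46655869e-01,
        -1.25651576e-01],
       [ 0.00000000e+00,  0.00000000e+00,  0.00000000e+00,
         1.00000000e+00]])} 0.017 [0.16185317 0.52564558 0.24826121]
```

```bash
python3 - <<'E'
from h import *
t0=robot.current_time_s()
o=[180,0,92.8]
u=np.array([np.cos(np.radians(92.8)),np.sin(np.radians(92.8))])
p=np.array([.4885,.055])-.07*u
for q in ([*p,.30],[*(p-.22*u),.03],[*(p+.15*u),.03]): print(robot.inverse_kinematics(q,o))
robot.move_to([*p,.30],o)
fingers.gripper_to(0.35)
C=cam("wrist"); im=vision.grab_frame("wrist"); cv2.imwrite("pics/w1.png",im[:,:,::-1])
np.savez("w1.npz",K=C[0],k1=C[1],T=C[2])
for l in ("tray","cabinet","jar","gauge_block"): print(l,[(d['rect'],round(d['p'],2)) for d in recognise(l,"wrist")[:2]])
print(robot.current_time_s()-t0)
E
```

```text
[-40.66360364  12.03645706  49.04288583  91.08900822  -9.17311962
  81.0683616   11.9840051 ]
[ -9.67020981  38.59626596  47.15198889 102.21110578 -34.15447544
  54.55288645  54.72471883]
[-41.00729851  28.61850812  30.52887019 110.02172172 -19.59377931
  46.51304615   2.92686249]
tray [([307.1, 221.6, 62.1, 84.1], 0.96)]
cabinet [([401.4, 93.2, 94.3, 87.5], 0.85)]
jar [([249.1, 95.7, 92.5, 90.9], 0.85)]
gauge_block []
3.0917
```

View pics/w1.png

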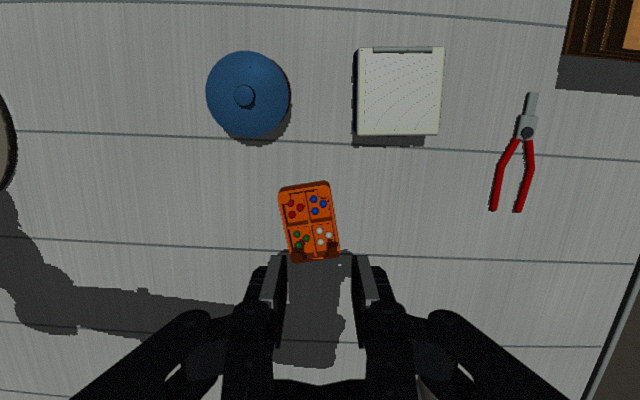

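```bash
cat >> h.py <<'E'
from scipy.optimize import minimize
def rrect(w,l,r):
    a=np.linspace(0,2*np.pi,41)[:-1]; c=np.c_[np.cos(a),np.sin(a)]
    return c*r+np.sign(c.round(9)+1e-12)*[w/2-r,l/2-r]
def bigcomp(m,uv=None):
    n,L,S,ce=cv2.connectedComponentsWithStats(m.astype(np.uint8)*255)
    return (L==1+np.argmax(S[1:,4])).astype(np.uint8)
def fit(mask,shape,zs,x0,C):
    """pose (x,y,yaw) whose projected hull best matches the mask"""
    S=16
    def cost(v):
        R=np.array([[np.cos(v[2]),-np.sin(v[2])],[np.sin(v[2]),np.cos(v[2])]])
        P=shape@R.T+v[:2]
        q=np.vstack([proj(np.c_[P,np.full(len(P),z)],C) for z in zs]).astype(np.float32)
        m=np.zeros(mask.shape,np.uint8)
        cv2.fillPoly(m,[np.round(cv2.convexHull(q)*S).astype(np.int32)],1,cv2.LINE_AA,4) if 0 else None
        big=cv2.convexHull((q-off)*k); m=np.zeros((H*k,W*k),np.uint8); cv2.fillConvexPoly(m,np.round(big*S).astype(np.int32),1,shift=4)
        return float((m!=mb).mean())*100
    ys,xs=np.nonzero(mask); k=4; off=np.float32([xs.min()-15,ys.min()-15]); W=int(np.ptp(xs)+31); H=int(np.ptp(ys)+31)
    x0_,y0_=int(off[0]),int(off[1]); pad=cv2.copyMakeBorder(mask,40,40,40,40,cv2.BORDER_CONSTANT)
    sub=pad[y0_+40:y0_+40+H,x0_+40:x0_+40+W].astype(np.float32)
    mb=(cv2.warpAffine(sub,np.float32([[k,0,k/2-.0],[0,k,k/2-.0]]),(W*k,H*k))>.5).astype(np.uint8)
    r=minimize(cost,x0,method="Nelder-Mead",options=dict(initial_simplex=np.array(x0)+np.array([[0,0,0],[.01,0,0],[0,.01,0],[0,0,.1]]),xatol=1e-5,fatol=1e-4))
    return r.x,r.fun
def orange(im):
    hsv=cv2.cvtColor(im,cv2.COLOR_RGB2HSV); m=cv2.inRange(hsv,(3,140,50),(20,255,255))
    return cv2.morphologyEx(m,cv2.MORPH_CLOSE,np.ones((9,9)))
E
python3 - <<'E'
from h import *
im=cv2.imread("pics/w1.png")[:,:,::-1].copy(); d=np.load("w1.npz"); C=(d["K"],float(d["k1"]),d["T"])
mt=orange(im); mt[:,:270]=0; mt[:,350:]=0; mt[270:]=0; mt=bigcomp(mt>0)
tr,e=fit(mt,rrect(.066,.1,.008),[0,.022],[.481,-.104,.1],C); print("tray",tr,e)
mc=np.zeros(im.shape[:2],bool); g=im.min(2)>140; mc[35:150,340:460]=g[35:150,340:460]
cv2.imwrite("pics/mc.png",(mc*255).astype(np.uint8)); mc=cv2.morphologyEx(bigcomp(mc),cv2.MORPH_CLOSE,np.ones((9,9)))
cb,e=fit(mc,rrect(.09,.09,.002),[.05],[.569,.059,.05],C); print("cab",cb,e,mc.sum())
hsv=cv2.cvtColor(im,cv2.COLOR_RGB2HSV); mj=bigcomp(cv2.morphologyEx(cv2.inRange(hsv,(95,90,40),(125,255,255)),cv2.MORPH_CLOSE,np.ones((9,9)))>0)
ct=max(cv2.findContours(mj,0,1)[0],key=len).reshape(-1,2)
for z in (.04,.045,.05):
    w=unproj(ct,z,C).astype(np.float32); (x,y),(a,b),_=cv2.fitEllipse(w); print("jar",z,x,y,a,b, np.hypot(cb[0]-x,cb[1]-y), np.arctan2(cb[1]-y,cb[0]-x))
o=im.copy()
def draw(v,sh,zs):
    R=np.array([[np.cos(v[2]),-np.sin(v[2])],[np.sin(v[2]),np.cos(v[2])]])
    for z in zs: cv2.polylines(o,[proj(np.c_[sh@R.T+v[:2],np.full(len(sh),z)],C).round().astype(int)],True,(0,255,0))
draw(tr,rrect(.066,.1,.008),[0,.022]); draw(cb,rrect(.09,.09,.002),[.05,0]); cv2.polylines(o,[ct],True,(255,255,0))
cv2.imwrite("pics/o1.png",cv2.resize(o[30:290,180:470],None,fx=2.2,fy=2.2,interpolation=cv2.INTER_NEAREST)[:,:,::-1])
E
```

```text
tray [ 0.48519287 -0.10159855  0.21835699] 1.2423874774003236
cab [0.57579393 0.06313332 0.06676726] 11.704805491990847 6168
jar 0.04 0.41142886877059937 0.054515548050403595 0.08855129778385162 0.08879599720239639 0.16459082749192544 0.05238270048891255
jar 0.045 0.412423700094223 0.05470123514533043 0.08740323781967163 0.08764477074146271 0.16358769274088786 0.051567576285816034
jar 0.05 0.4134185016155243 0.05488692224025726 0.08625517785549164 0.08649353682994843 0.16258469778717163 0.05074238482902905
```

View pics/o1.png

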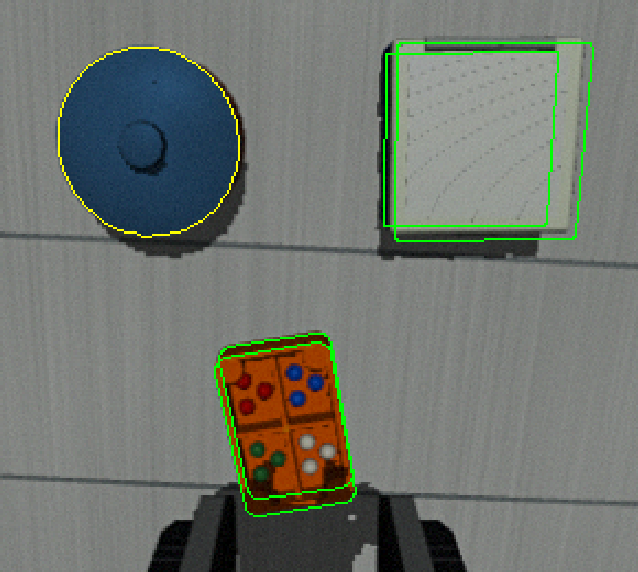

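```bash
python3 - <<'E'
from h import *
im=cv2.imread("pics/w1.png")[:,:,::-1].copy(); d=np.load("w1.npz"); C=(d["K"],float(d["k1"]),d["T"])
print(im[95,340:460:3].tolist()); print(im[30:155:4,400].min(1).tolist())
mc=np.zeros(im.shape[:2],bool); r=im[:,:,0].astype(int)-im[:,:,2]
blur=cv2.bilateralFilter(im,7,40,5).astype(int)
ed=cv2.Canny(im,60,150); cv2.imwrite("pics/ed.png",cv2.resize(np.hstack([im[35:150,340:460],cv2.merge([ed]*3)[35:150,340:460]]),None,fx=3.3,fy=3.3,interpolation=cv2.INTER_NEAREST)[:,:,::-1])
E
```

```text
[[126, 127, 124], [122, 127, 120], [129, 131, 127], [125, 127, 123], [73, 69, 66], [0, 0, 15], [115, 119, 107], [155, 160, 147], [152, 160, 144], [153, 156, 148], [153, 159, 151], [151, 158, 152], [153, 158, 154], [155, 158, 152], [157, 162, 152], [153, 159, 153], [149, 156, 152], [154, 157, 154], [153, 159, 153], [149, 154, 145], [150, 154, 151], [147, 155, 146], [145, 149, 145], [150, 150, 147], [151, 153, 148], [151, 155, 151], [151, 158, 154], [154, 158, 148], [155, 158, 152], [154, 158, 155], [149, 153, 144], [153, 155, 147], [155, 160, 144], [154, 158, 144], [97, 100, 98], [125, 125, 125], [125, 127, 126], [125, 126, 124], [128, 130, 129], [124, 125, 122]]
[126, 121, 133, 123, 112, 84, 139, 154, 153, 159, 151, 151, 154, 149, 140, 152, 155, 153, 148, 151, 150, 147, 149, 148, 148, 141, 104, 45, 47, 18, 121, 125]
```

View pics/ed.png

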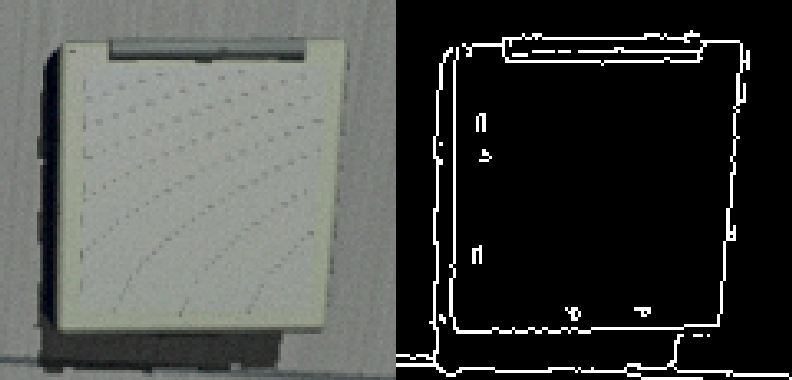

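```bash
python3 - <<'E'
from h import *
d=np.load("w1.npz"); C=(d["K"],float(d["k1"]),d["T"])
c=np.array([[62,43],[347,40],[325,327],[58,330]])/3.3+[340,35]-.5
for z in (.046,.05):
    w=unproj(c,z,C); print(w.round(4).tolist(), np.linalg.norm(np.roll(w,-1,0)-w,axis=1).round(4), w.mean(0).round(4))
    print("yaws",[round(float(np.arctan2(*(b-a)[::-1])),3) for a,b in ((w[0],w[1]),(w[3],w[2]),(w[3],w[0]),(w[2],w[1]))])
print(unproj(np.array([[43,100],[42,300]])/3.3+[340,35]-.5,0,C))
E
```

```text
[[0.5264, 0.107], [0.6146, 0.1133], [0.6208, 0.0249], [0.5323, 0.019]] [0.0884 0.0886 0.0887 0.0882] [0.5735 0.066 ]
yaws [0.071, 0.066, 1.638, 1.641]
[[0.526, 0.1066], [0.6133, 0.1128], [0.6194, 0.0253], [0.5318, 0.0196]] [0.0875 0.0877 0.0878 0.0872] [0.5726 0.0661]
yaws [0.071, 0.066, 1.638, 1.641]
[[0.52585989 0.09266838]
 [0.53084496 0.02363045]]
```

```bash
cat >> h.py <<'E'
PSI=0.070; M=np.array([.4925,.0603]); U=np.array([-np.sin(PSI),np.cos(PSI)]); N=np.array([np.cos(PSI),np.sin(PSI)])
def G(a,l,z): return [*(M+a*U+l*N),z]      # gap frame: along, lateral
YP=90+np.degrees(PSI)
def look(name,a=-.07,z=.30):
    robot.move_to(G(a,0,z),[180,0,YP]); robot.pause(.2)
    C=cam("wrist"); im=vision.grab_frame("wrist"); cv2.imwrite(f"pics/{name}.png",im[:,:,::-1]); np.savez(name+".npz",K=C[0],k1=C[1],T=C[2])
    return im,C
def tray(im,C,x0):
    m=orange(im); c=proj([*x0[:2],.015],C)[0]; w=np.zeros_like(m); y,x=int(c[1]),int(c[0]); s=65
    w[max(0,y-s):y+s,x-s:x+s]=1; m=bigcomp((m*w)>0)
    v,e=fit(m,rrect(.066,.1,.008),[0,.022],x0,C); r=v[:2]-M
    print("tray along %.1f lat %.1f mm yaw rel %.3f err %.2f"%(r@U*1e3,r@N*1e3,v[2]-PSI,e)); return v
E
python3 - <<'E'
from h import *
for y in (YP-90,YP+90):
    for a,l,z in ((-.161,-.082,.1),(-.161,-.045,.026)): print(y,robot.inverse_kinematics(G(a,l,z),[180,0,y]))
y=YP-90
robot.move_to(G(-.158,-.09,.12),[180,0,y])
fingers.gripper_to(.6)
print(robot.line_to(G(-.158,-.09,.026),velocity=.1,f_stop=6), robot.current_tool_pos(), robot.current_contact_force())
C=cam("wrist");im=vision.grab_frame("wrist"); cv2.imwrite("pics/w2.png",im[:,:,::-1])
print(robot.current_time_s())
E
```

```text
4.010704565915759 [-37.68751326  21.4843403   61.16436343 117.06676026 -23.20930299
  54.49977515 -50.30614318]
4.010704565915759 [-30.94463727  33.67132965  55.03014622 115.67220563 -36.5703224
  49.68862855 -41.34001501]
184.01070456591577 [-20.45814372  15.35151137  38.0468731  116.61308052 -11.98261581
  51.80236847 118.07068186]
184.01070456591577 [-13.63351124  25.87424675  30.49279467 115.1277802  -18.68131901
  43.73678917 122.02212777]
False [ 0.41430784 -0.10384576  0.02643655] [ 0.02597885 -0.18197409 -1.22914479]
6.1417
```

View pics/w2.png

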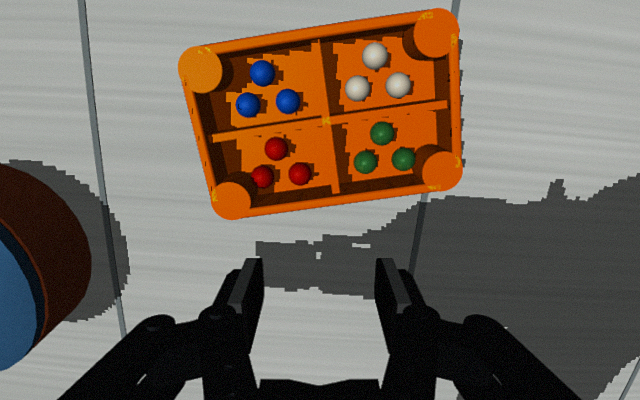

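```bash
python3 - <<'E'
from h import *
robot.line_to(G(-.158,-.0455,.024),velocity=.05)
print(robot.current_contact_force(),robot.current_time_s())
robot.line_to(G(-.158,-.075,.026),velocity=.15)
robot.line_to(G(-.158,-.09,.12),velocity=.25)
im,C=look("w3")
v=tray(im,C,[*(M-.158*U),PSI])
print(robot.current_time_s())
E
```

```text
[-0.56661305 -0.24262987 -0.25077215] 7.1833
tray along -165.6 lat -0.2 mm yaw rel 0.002 err 1.25
9.425
```

```bash
python3 - <<'E'
from h import *
o=[180,0,YP]
robot.move_to(G(-.250,0,.12),o)
fingers.gripper_to(.33)
print(robot.line_to(G(-.250,0,.024),velocity=.1,f_stop=6))
print(robot.line_to(G(-.150,0,.024),velocity=.06,f_stop=15))
print(robot.current_contact_force(),robot.current_tool_pos())
C=cam("wrist");im=vision.grab_frame("wrist"); cv2.imwrite("pics/w4.png",im[:,:,::-1]);np.savez("w4.npz",K=C[0],k1=C[1],T=C[2])
v=tray(im,C,[*(M-.095*U),PSI])
print(robot.current_time_s())
E
```

```text
False
False
[ 0.35196018 -0.65725477  0.47128977] [ 0.50303635 -0.08933314  0.02400645]
tray along -121.1 lat 6.7 mm yaw rel -0.061 err 28.06
13.75
```

View pics/w4.png

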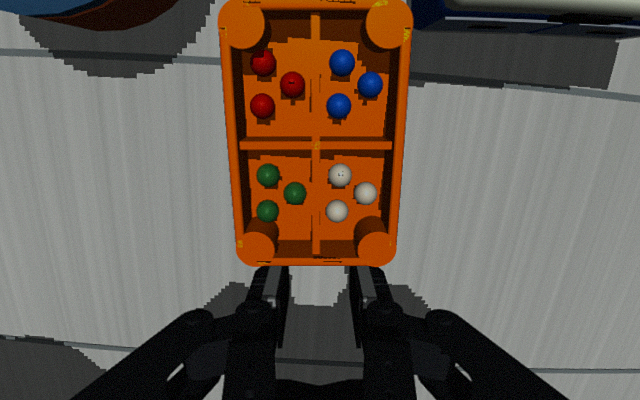

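```bash
python3 - <<'E'
from h import *
im=cv2.imread("pics/w4.png"); d=np.load("w4.npz"); C=(d["K"],float(d["k1"]),d["T"])
P=np.array
c0=[G(-.045,.036,z) for z in (0,.045)]+[G(-.045,.1,z) for z in (.0,)]
q=proj(c0,C); print(q)
k=5; o=cv2.resize(im[0:80,180:440-100+0],None,fx=k,fy=k,interpolation=cv2.INTER_NEAREST) if 0 else cv2.resize(im[0:90,300:460],None,fx=k,fy=k,interpolation=cv2.INTER_NEAREST)
f=lambda p:tuple(int(t) for t in ((p-[300,0]+.5)*k))
cv2.line(o,f(q[0]),f(q[2]),(0,255,0),1); cv2.line(o,f(q[0]),f(q[1]),(0,255,0),1)
e=proj([G(-.045,.036,0),G(.0,.036,0)],C); cv2.line(o,f(e[0]),f(e[1]),(0,255,255),1)
a=np.linspace(-2,.2,40)
j=proj([G(.045*np.sin(t),-.081+.045*np.cos(t),0) for t in a],C)
o2=cv2.resize(im[0:60,130:290],None,fx=k,fy=k,interpolation=cv2.INTER_NEAREST)
cv2.polylines(o2,[((j-[130,0]+.5)*k).astype(int)],False,(0,255,0),1)
o=np.vstack([o[:295],o2[:300]]);cv2.imwrite("pics/o4.png",o)
E
```

```text
[[408.60433675  29.55836888]
 [448.83116244   5.31218385]
 [563.26981495  34.24382877]]
```

View pics/o4.png

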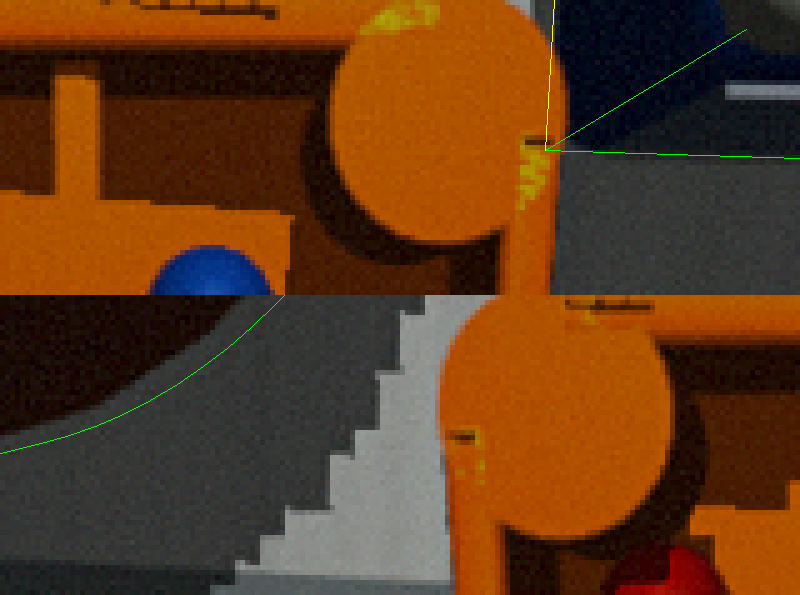

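```bash
python3 - <<'E'
from h import *
s=robot.line_to(G(.034,0,.024),velocity=.06,f_stop=12)
p=np.array(robot.current_tool_pos()[:2])-M; print(s,p@U,p@N,robot.current_contact_force())
if not s:
    robot.line_to(G(.02,0,.024),velocity=.15); robot.line_to(G(.02,0,.12),velocity=.25)
    im,C=look("w5",a=.13,z=.28)
    v=tray(im,C,[*(M+.095*U),PSI])
    print(recognise("gauge_block","wrist")[:2])
print(robot.current_time_s())
E
```

```text
False 0.03210358474742063 -0.0008167394904485288 [-3.39106086 -5.99915451  4.98391159]
tray along 93.0 lat -1.0 mm yaw rel 0.002 err 1.29
[{'rect': [321.4, 96.2, 120.1, 31.0], 'p': 0.63}]
18.85
```

View pics/w5.png

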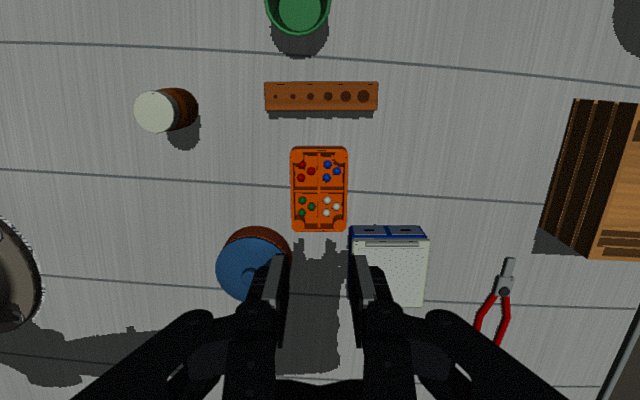

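```bash
python3 - <<'E'
from h import *
im=cv2.imread("pics/w5.png")[:,:,::-1].copy(); d=np.load("w5.npz"); C=(d["K"],float(d["k1"]),d["T"])
hsv=cv2.cvtColor(im,cv2.COLOR_RGB2HSV); print(hsv[97,270],hsv[86,320],hsv[108,330])
m=np.zeros(im.shape[:2],np.uint8); m[72:122,255:390]=cv2.inRange(hsv,(3,90,40),(20,255,255))[72:122,255:390]
m=bigcomp(cv2.morphologyEx(m,cv2.MORPH_CLOSE,np.ones((13,13)))>0)
v,e=fit(m,rrect(.12,.03,.001),[0,.025],[*(M+.2*U),PSI],C); r=v[:2]-M
print("block",v,e,"along",r@U,"lat",r@N,"yaw",v[2]-PSI,m.sum())
E
```

```text
[ 13 206 105] [ 13 194 109] [ 13 209 116]
block [0.48010758 0.25972829 0.06812782] 1.5448446327683616 along 0.19980665267109607 lat 0.0015865124935963136 yaw -0.0018721803821532962 3270
```

```bash
python3 - <<'E'
from h import *
robot.move_to(G(.02,0,.12),[180,0,YP])
robot.line_to(G(.015,0,.024),velocity=.15,f_stop=8)
s=robot.line_to(G(.0695,-.0005,.024),velocity=.05,f_stop=10)
p=np.array(robot.current_tool_pos()[:2])-M; print(s,p@U,p@N,robot.current_contact_force())
robot.line_to(G(.04,0,.024),velocity=.1); robot.line_to(G(.04,0,.12),velocity=.25)
im,C=look("w6",a=.13,z=.28)
v=tray(im,C,[*(M+.130*U),PSI])
hsv=cv2.cvtColor(im,cv2.COLOR_RGB2HSV)
cv2.imwrite("pics/w6c.png",cv2.resize(im[50:250,200:440],None,fx=3,fy=3)[:,:,::-1])
print(robot.current_time_s(),robot.current_contact_force())
E
```

```text
False 0.07019435712938374 -0.0009186739939344667 [ 0.23203219 -1.02238539 -0.01754138]
tray along 151.5 lat -0.2 mm yaw rel -0.002 err 9.32
23.525 [-0.39678826  0.39769599 -0.31951248]
```

View pics/w6c.png

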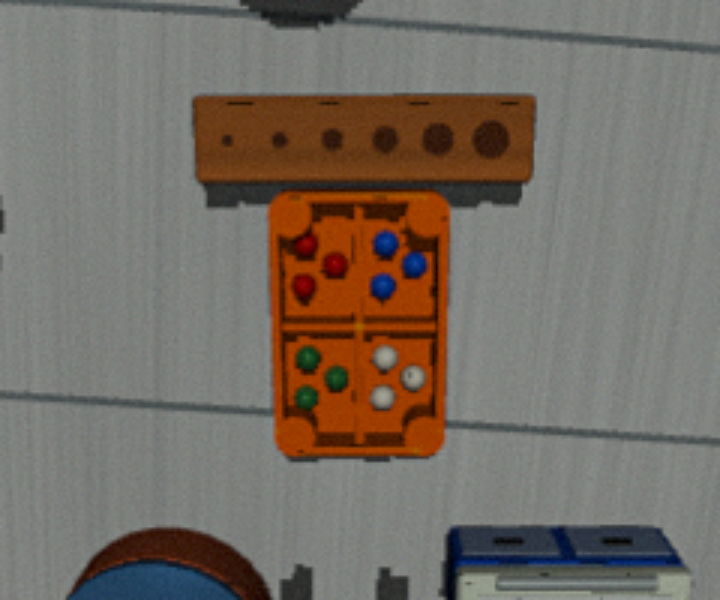

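```bash
python3 -c "
from h import *
print(workorder.close_job())"
```

```text
the job is handed in; nothing more can be done
None
```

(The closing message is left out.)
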